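Pin the leaf jig shut and keep it pressed

TASK

A steel strap lies ready in the leaf jig: lower the hinged leaf down until it rests on the strap, without letting it drop, then take the index pin (the one with the straight ridged knob) from the wooden block and push it down through the leaf into the base until its shoulder has squeezed the jig fully shut against its spring. Finish while still holding the pin by its knob and bearing down on it, so that the jig stays pressed shut, ready for the strap to be punched through the guides; leave the strap in its nest and everything else on the bench where it is.

Things in the scene. Friction and masses are not known exactly. Their poses are not given: they have to be found in the camera images.
- jig: Base of a small leaf jig, dark steel, fixed to the bench: 150 mm long (x, -70 front to +80 mm back), 100 mm wide (y); origin under it on the bench, x points from the front to the hinge at the back, z up. The front 40 mm is a block 38 mm high with the pin hole; behind it a 20 mm plate carries the nest with the strap and the hinge ears (tops at 56 mm). A bolted lug juts 21 mm from each side.
- jig_hinge (a point): Middle of the hinge axis, at (65, 0, 47) mm in the jig's frame; the axis runs along the jig's y.
- jig_hole (a point): Centre of the mouth of the pin hole in the base's front block, at (-50, 0, 38) mm in the jig's frame; vertical, 15 mm diameter, right through to the bench.
- jig_nest (a point): Centre of the strap's place in the nest, at (0, 0, 28) mm in the jig's frame.
- leaf (a joint): Angle (rad) of the jig's upper half, an aluminium leaf 126 x 90 x 14 mm, 0.5 kg: 0 = shut (level, top face 54 mm above the bench), grows as it opens, 1.57 = upright, stops at 1.9. The stiff hinge holds it near upright; below about 1.2 it falls if let go. Left alone at the bottom it rests ajar at 0.06 to 0.14 on its sprung bar (see strap_mid).
- leaf_bar (a point): Middle of the leaf's bow handle: a round steel bar, 12 mm diameter, parallel to the hinge axis (jig's y), 182 mm from that axis in the leaf's mid-plane, free over 66 mm between its two arms. 42 mm clear between the bar and the leaf's front edge. With the leaf shut it is 47 mm above the bench, upright about 229 mm.
- leaf_hole (a point): Centre of the pin hole's mouth on the leaf's top face: 16 mm diameter, through the leaf, square to it, 115 mm from the hinge axis; with the leaf shut it lies straight above jig_hole, 54 mm above the bench. Two small bushed holes and two screw heads (these rise up to 9 mm as the leaf is squeezed shut) lie 50 mm further back.
- strap_mid (a point): Centre of the strap: plain steel strip 30 x 84 x 6 mm, already lying in the nest. A sprung brass bar under the leaf lands on it first and props the leaf ajar; squeezing the leaf from there fully shut takes about 6 to 10 N straight down at the pin hole, and it springs up again when the push is taken away.
- pin: The index pin, steel, 90 mm long, 0.14 kg: shank 12 mm diameter, 44 mm long, tip tapered, under a straight ridged cylindrical knob 26 mm diameter, 46 mm tall, its flat underside the shoulder. Origin at the tip's end, z up towards the knob. It starts upright in one hole of the wooden block, shoulder on the block. Seated in the shut jig its tip is 10 mm above the bench.
- pin_knob (a point): Centre of the index pin's knob, 67 mm above its tip (23 mm above its shoulder): the place to grip.
- block: Wooden pin block, fixed, 50 (x) x 130 (y) x 48 mm high; two 16 mm holes through it 35 mm either side of its middle along its y. Origin under its middle on the bench.
- spare_pin: Another pin, thinner and short, with a black ball knob 30 mm diameter, standing in the block's other hole, its top 91 mm above the bench: not wanted. Origin at its tip, 18 mm above the bench.
- hammer: Bench hammer lying on the bench, 250 mm long, wooden handle.
- punch: Steel centre punch lying on the bench, 115 mm long, 12 mm thick.
- oil: Small amber oil bottle standing, 52 mm diameter, 130 mm tall.
- brush: Bench brush lying on the bench, 190 mm long, 20 mm high.
- spanner: Spanner lying on the bench, 180 mm long, 8 mm high.
- tin: Shallow aluminium tray of small parts, 100 x 130 x 35 mm.
- blanks: Stack of four loose strap blanks, 30 x 84 x 24 mm.
Mind the look-alikes: they are no part of the job. What is shaped like the pin but green is not meant. Leave any pink look-alike of the part that bears strap_mid alone.

How it is judged:
On the way, in this order (a step that is already met when the one before it is completed fails the run):
1. the leaf is lowered onto the strap, which lies in its nest (value of joint leaf below 0.17 rad and distance between strap_mid and jig_nest below 0.006 m), for 0.2 s.
2. the index pin stands through the leaf, its tip in the hole of the base (horizontal distance between pin and jig_hole below 0.004 m and angle between the z axis of pin and the z axis of jig, either way round below 0.1 rad and z of pin in the frame of jig below 0.032 m and value of joint leaf below 0.17 rad), for 0.1 s.
At the end, for the whole second after the job is handed in: Held for the last second: leaf shut within 0.03 rad and still; index pin through leaf and base, within 4 mm of the hole axis, 0.1 rad upright, tip within 5 mm of home, pressing on the jig over 4 N and held by the fingers (over 2 N); strap within 6 mm of its place; all else within 20 mm (value of joint leaf below 0.03 rad and horizontal distance between pin and jig_hole below 0.004 m and angle between the z axis of pin and the z axis of jig, either way round below 0.1 rad and z of pin in the frame of jig below 0.015 m and distance between strap_mid and jig_nest below 0.006 m and contact force between pin and jig above 4 N and contact force between the fingers and pin above 2 N and velocity of joint leaf between -0.05 and 0.05 rad/s and distance of each of hammer, punch, oil, brush, spanner, tin, blanks, spare_pin from where it was at the start of the episode below 0.02 m); the arm keeps its last pose, push and grip.
It fails at once if the leaf is dropped or slammed (swings shut faster than 3 rad/s) (velocity of joint leaf below -3 rad/s).
It fails at once if the strap leaves its nest (distance between strap_mid and jig_nest above 0.012 m).
It fails at once if the spare pin is pulled out or knocked over (distance of spare_pin from where it was at the start of the episode above 0.02 m).
It fails at once if a bystander is knocked away (distance of any of hammer, punch, oil, brush, spanner, tin, blanks from where it was at the start of the episode above 0.02 m).
It also fails if it takes over 56 s, if anything falls off the work surface, if the arm or the gripper's body presses on something with over 40 N, if the wrist force passes 120 N, or if a joint passes its speed limit or range.

ROBOT

A 7-joint arm with a two-finger parallel gripper is mounted at the origin on the work surface. World frame = base frame: x ahead of the robot, y to its left, z up, the work surface at z = 0. Lengths are in m, angles in rad, forces in N, time in s.
With the tool pointing down it reaches from about 0.425 to 0.875 m from the base axis. Payload 4.7 kg.
Tool frame: the origin (TCP) lies at the very end of the fingers, on their centre line; the grasp point (between the pads) lies 19 mm behind it; z points along the fingers, y is the direction in which the jaws open and shut (so a half turn about z gives the same grasp; the last joint's range is limited). The gripper opens to 87 mm and grips with 3 to 60 N. Pads are 19 mm wide; open, the fingers measure 117 mm over their backs; the gripper's body (75 mm by 190 mm) begins 51 mm behind the grasp point.
Start: joints at [-1.141, 0.321, -0.07, 1.45, 0.023, 1.371, -0.057], TCP at [0.263, 0.595, 0.223] pointing down, gripper open.
Joint ranges: [-2.86, 2.86], [-0.3, 2.09], [-1.38, 1.24], [0.06, 2.45], [-1.56, 4.7], [0.09, 2.05], [-2.69, 2.69]. Speed limits (rad/s): [2.57, 2.57, 3.14, 3.14, 3.14, 3.14, 3.14].

INTERFACE

Orientations are given as a rotation vector (axis times angle).
In Python, from bench import ctrl gives the robot as it stands. The module is installed in compiled form; this text tells all that it offers.
- The arm moves only by the tool move_arm, never from a script. Its arguments are lists of equal length, an entry for each row: "dp": the shift along the tool's x, y, z in units of 30 mm (1.0 is 30 mm), a list of three; "turn": the turn about the tool's z in units of 5 degrees (1.0 is 5 degrees); "jaw": the opening, from -1 (shut) to 1 (fully open). A call has 1 to 5 rows; each row is the pose to reach, as a shift and turn from the pose commanded when the call began, along the tool's axes at that moment; what a row does not reach only later rows make up. A row lasts 1/10 s, in which the tool goes at most 50 mm and 8.59 degrees, less where a joint would pass 70% of its speed; a pose out of reach is approached as far as the arm can. A call with a gripper value outside its range is refused whole. The fingers move at their own pace and stop on an object; "grip_force" is the grip in N (left out, the last holds). Time passes only in rows, so rows that repeat a pose let the fingers close. It gives the time, the measured TCP pose, the force and the opening at its end, in the units of the state.
- ctrl.get_state(): the state, without advancing time (a new reading comes with each control period).
- ctrl.get_image(name): name is "scene" or "top" or "wrist"; returns the picture (400x640x3 uint8, red, green, blue); there is no depth.
- ctrl.camera_info(name): a dict with "intrinsics" (3x3 intrinsics, pixels), "extrinsics" (4x4, takes a point from world to camera coordinates). Camera axes: x right, y up, looking along -z (the intrinsics and any distortion apply to the point x, -y, -z); pixel columns grow to the right and rows downward; lengths in m; the calibration is good to about 2 mm. The wrist camera is an equidistant fisheye: a pixel r from the principal point sees the ray r / f radians off the axis. A picture is of the moment at which its call begins: read the wrist's pose just before it. camera_info takes no time and is no camera call; for the wrist camera it gives the pose at the moment of the call.
- ctrl.close_job(): hands the job in, once; it reports no verdict.
Trained networks look in the newest picture that a camera, given by its name, has taken for a name from the list of things; names that differ only in an ending like _2 or _b are one class to them, and where a whole thing is asked for, a point or a joint stands for the part that bears it (a point fixed in the world has none). Each returns a list of dicts, best first, with "confidence" (0 to 1); they miss things now and then, are a little off and sometimes report something else, mostly with a low value. They report only what shows in the picture. A call takes as long as a camera call. They do not tell look-alikes from the thing itself.
- ctrl.look_for(camera, target): "rect" ([centre column, centre row, width, height] in pixels, round what is visible of it).
- ctrl.masks_of(camera, target): "region" (400x640 bool, what is visible of it) and "rect" ([centre column, centre row, width, height] in pixels, round what is visible of it).
The state is a dict: "time": time; "joint_positions": joint angles; "qd": joint speeds; "joint_torque": joint torques, N m; "position": TCP position; "tool_rot": TCP orientation; "ft_force": force on the tool from outside, world axes, zero at the start; "torque": the same for the moment, N m; "grip_width": opening from 0.0 (shut) to 1.0 (fully open).
Only numpy, scipy, OpenCV 4.12 (cv2) and the standard library are available. Lean on these libraries where they do the work, as an engineer would, in place of code of your own. Each camera call takes 0.05 s, during which the arm holds its last target. There are 200 camera calls.

## Working session

There is one attempt and no reset: what is moved stays moved. The work goes in short steps, Python scripts to look and compute and a tool call to move; the robot and the scene stay as the last step left them, time stands still between calls to the robot, and variables do not carry over. Pictures are saved under pics/ and viewed, about 8 in all and at most 12, crops included, and the job is handed in when it is done.

Besides the shell and the picture viewer there is one more tool, called as name(argument=value, ...), one argument or row to a line, values as JSON. move_arm: Moves the arm, as the interface text tells. Its arguments: {"type":"object","properties":{"dp":{"type":"array","items":{"type":"array","items":{"type":"number"}}},"turn":{"type":"array","items":{"type":"number"}},"jaw":{"type":"array","items":{"type":"number"}},"grip_force":{"type":"number"}},"required":["dp","turn","jaw"]}

```bash
mkdir -p pics; cat > h.py <<'E'
import numpy as np, cv2
from scipy.spatial.transform import Rotation as R
from bench import ctrl
def save(name,cam,img=None):
    im=ctrl.get_image(cam) if img is None else img
    cv2.imwrite('pics/'+name,im[:,:,::-1]); return im
def ray(cam,px,info=None):
    i=info or ctrl.camera_info(cam); K=np.array(i['intrinsics']); E=np.array(i['extrinsics'])
    x=(px[0]-K[0,2])/K[0,0]; y=(px[1]-K[1,2])/K[1,1]
    if cam=='wrist':
        r=np.hypot(x,y); s=np.sin(r)/r if r>1e-9 else 1.; d=np.array([x*s,y*s,np.cos(r)])
    else: d=np.array([x,y,1.])
    d=np.array([d[0],-d[1],-d[2]]); Rm=E[:3,:3]
    return -Rm.T@E[:3,3], Rm.T@(d/np.linalg.norm(d))
def atz(cam,px,z,info=None):
    o,d=ray(cam,px,info); return o+d*(z-o[2])/d[2]
def proj(cam,P,info=None):
    i=info or ctrl.camera_info(cam); K=np.array(i['intrinsics']); E=np.array(i['extrinsics'])
    c=E[:3,:3]@np.array(P)+E[:3,3]; c=np.array([c[0],-c[1],-c[2]])
    if cam=='wrist':
        r=np.hypot(c[0],c[1]); t=np.arctan2(r,c[2]); u=c[:2]/max(r,1e-9)*t
    else: u=c[:2]/c[2]
    return np.array([K[0,0]*u[0]+K[0,2],K[1,1]*u[1]+K[1,2]])
def tri(rs):
    A=0;b=0
    for o,d in rs:
        M=np.eye(3)-np.outer(d,d); A=A+M; b=b+M@o
    return np.linalg.solve(A,b)
E
python3 - <<'E'
from h import *
np.set_printoptions(precision=4,suppress=True)
s=ctrl.get_state(); print(s['time'],s['position'],s['tool_rot'],s['ft_force'],s['grip_width'])
a=save('scene.png','scene'); b=save('top.png','top')
for c in ('scene','top'):
    i=ctrl.camera_info(c); E=np.array(i['extrinsics']); print(c,'cam at',-E[:3,:3].T@E[:3,3],'axis',-E[2,:3],np.array(i['intrinsics'])[0])
    for t in ('jig','leaf','leaf_bar','leaf_hole','jig_hole','jig_hinge','strap_mid','pin','pin_knob','block','spare_pin'):
        print(c,t,[(round(r['confidence'],2),np.round(r['rect'])) for r in ctrl.look_for(c,t)[:4]])
E
```

```text
0.0 [0.2624 0.5941 0.2214] [-0.6483 -3.0736  0.0031] [ 0.5357 -0.2238 -0.5389] 1.001810052888914
scene cam at [ 0.9893 -0.7789  0.9422] axis [-0.3608  0.6166 -0.6997] [470.8236   0.     310.9626]
scene jig [(0.93, array([353., 157.,  57.,  94.])), (0.73, array([245., 284.,  12.,  17.]))]
scene leaf [(0.91, array([374., 143.,  23.,  66.])), (0.65, array([409., 145.,  53.,  35.]))]
scene leaf_bar [(0.8, array([374., 144.,  20.,  66.])), (0.7, array([410., 145.,  56.,  32.]))]
scene leaf_hole [(0.78, array([371., 143.,  20.,  67.]))]
scene jig_hole [(0.88, array([356., 155.,  62.,  95.])), (0.66, array([374., 142.,  23.,  67.]))]
scene jig_hinge [(0.91, array([353., 156.,  63.,  87.]))]
scene strap_mid [(0.8, array([352., 179.,  15.,  20.])), (0.79, array([335., 224.,  34.,  18.]))]
scene pin [(0.56, array([246., 283.,  12.,  24.])), (0.56, array([282., 291.,  11.,  32.])), (0.35, array([411., 145.,  55.,  34.]))]
scene pin_knob [(0.65, array([248., 281.,  13.,  23.])), (0.65, array([283., 289.,  14.,  23.]))]
scene block [(0.83, array([235., 307.,  63.,  56.]))]
scene spare_pin [(0.7, 
[... 229 characters left out ...]
array([382., 285.,  51.,  68.]))]
top leaf [(0.84, array([248., 170.,  34.,  39.]))]
top leaf_bar [(0.64, array([268., 189.,  76.,  78.])), (0.58, array([250., 173.,  34.,  34.]))]
top leaf_hole [(0.76, array([248., 171.,  36.,  38.])), (0.37, array([456., 214.,  14.,  10.]))]
top jig_hole [(0.73, array([266., 189.,  72.,  78.]))]
top jig_hinge [(0.87, array([268., 189.,  68.,  77.]))]
top strap_mid [(0.82, array([271., 196.,  29.,  24.])), (0.57, array([333., 191.,  14.,  28.]))]
top pin [(0.46, array([441., 181.,  16.,  16.])), (0.44, array([455., 215.,  14.,  17.]))]
top pin_knob [(0.46, array([441., 182.,  15.,  16.]))]
top block [(0.97, array([464., 220.,  55.,  28.]))]
top spare_pin []
```

View pics/scene.png

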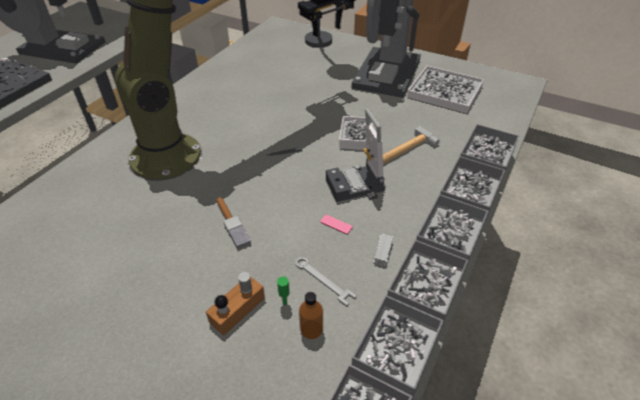

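View pics/top.png

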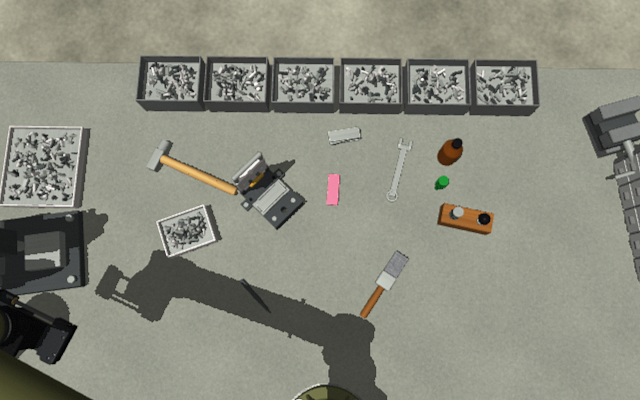

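Knob-like candidates for the pin (top / scene pixels):
- Steel ridged cylinder in the block: (457,213) / (246,283). This one fits the description.
- Black ball, the spare pin: (484,218) / (221,302).
- Green look-alike: (441,182) / (283,289).

The pink strip at (333,189) is the strap look-alike, so I'll leave it alone. Next is one close crop of the jig and block.

```bash
python3 - <<'E'
from h import *
a=cv2.imread('pics/top.png'); b=cv2.imread('pics/scene.png')
f=lambda im,x,y,w,h,k: cv2.resize(im[y:y+h,x:x+w],None,fx=k,fy=k,interpolation=cv2.INTER_CUBIC)
t=np.hstack([f(a,225,145,80,90,5),f(b,320,100,80,90,5)])
u=np.hstack([f(a,430,170,70,70,0.1*20),f(a,430,170,130,70,2)])[:, :0] if 0 else np.hstack([f(a,430,190,80,30,5),f(b,200,262,80,30,5)])
cv2.imwrite('pics/crop1.png',np.vstack([t,u]))
for n,p in dict(jigc=(272,200),pin=(457,213),spare=(484,218)).items(): print(n,np.round(atz('top',p,0.05),3))
E
```

```text
jigc [0.57  0.155 0.05 ]
pin [ 0.545 -0.321  0.05 ]
spare [ 0.533 -0.389  0.05 ]
```

View pics/crop1.png

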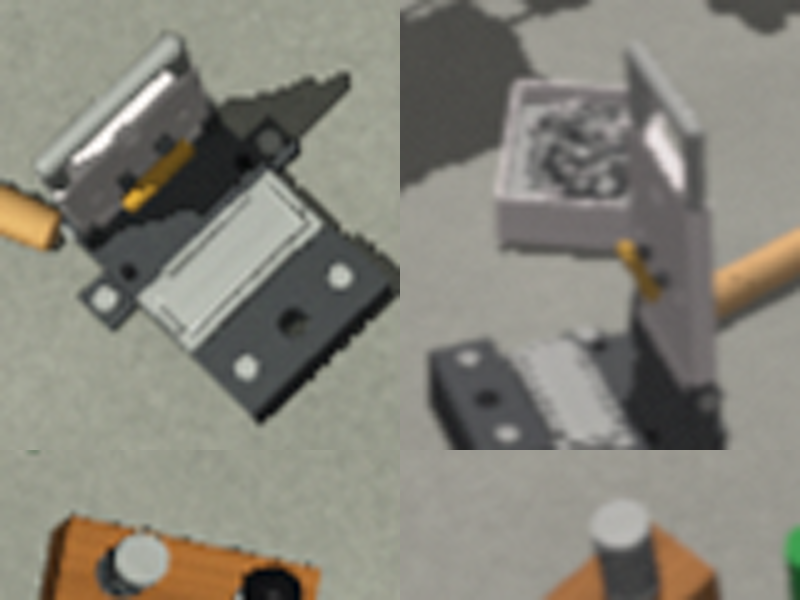

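```bash
python3 - <<'E'
from h import *
from scipy.optimize import least_squares
np.set_printoptions(precision=4,suppress=True)
T=lambda x,y:(225+(x+.5)/5-.5,145+(y+.5)/5-.5); S=lambda x,y:(320+(x-400+.5)/5-.5,100+(y+.5)/5-.5)
it,isc=ctrl.camera_info('top'),ctrl.camera_info('scene')
h1,h2=T(292,321),S(487,398); print('hole tri',tri([ray('top',h1,it),ray('scene',h2,isc)]),atz('top',h1,.038,it),atz('scene',h2,.038,isc))
a,b=T(340,276),T(246,368); c,d=S(468,357),S(508,433)
for cam,p,q,i in(('top',a,b,it),('scene',d,c,isc)):
    P,Q=atz(cam,p,.038,i),atz(cam,q,.038,i); v=Q-P; print(cam,'dots',P,Q,np.linalg.norm(v),'yaw deg',np.degrees(np.arctan2(-v[0],v[1])))
bar=tri([ray('top',T(110,104),it),ray('scene',S(667,85),isc)]); print('bar',bar)
# pin knob top centre z .094 : tip=.004 above? shoulder at .048, top .094
f=lambda x,y:(430+(x+.5)/5-.5,190+(y-450+.5)/5-.5); g=lambda x,y:(200+(x-400+.5)/5-.5,262+(y-450+.5)/5-.5)
k1,k2=f(141,559),g(619,524); print('knob',tri([ray('top',k1,it),ray('scene',k2,isc)]),atz('top',k1,.094,it),atz('scene',k2,.094,isc))
# block yaw from top-edge 
for p,q in((f(72,515),f(320,570)),):
    P,Q=atz('top',p,.048,it),atz('top',q,.048,it); v=Q-P; print('blk edge',np.linalg.norm(v),np.degrees(np.arctan2(v[0],-v[1])))
s=ctrl.get_state(); M=R.from_rotvec(s['tool_rot']).as_matrix(); print(M, s['position'])
E
```

```text
hole tri [0.5492 0.1262 0.0353] [0.5498 0.1267 0.038 ] [0.5496 0.1225 0.038 ]
top dots [0.5741 0.1025 0.038 ] [0.5246 0.1497 0.038 ] 0.0683313609809189 yaw deg 46.38539366866671
scene dots [0.5734 0.1019 0.038 ] [0.5236 0.149  0.038 ] 0.06851759159271043 yaw deg 46.66274170490386
bar [0.6139 0.1922 0.2304]
knob [ 0.5408 -0.3139  0.0908] [ 0.5413 -0.3121  0.094 ] [ 0.5413 -0.3166  0.094 ]
blk edge 0.12869897859623247 -11.83666839659139
[[-0.9148  0.4039  0.0001]
 [ 0.4039  0.9148  0.    ]
 [-0.      0.0001 -1.    ]] [0.2626 0.5946 0.2226]
```

Crops show:
- The pin hole is at top px (283,209), and the two white dots either side of it give the yaw.
- The leaf stands near upright, with its bar mid at top px (247,165) and scene px (373,117).
- The pin knob is a grey ridged cylinder at top px (458,211).

All of these are consistent with the given sizes: the bar is 183 mm above the hinge and the knob top is at about 0.094 m. I'll go above the bar now.

move_arm(
  dp=[
    [0, 0, -2.7],
    [-4, -2, -2.7],
    [-8, -3.8, -2.7],
    [-8, -3.8, -2.7],
    [-9.5, -4.5, -2.7],
  ],
  turn=[0, 1.7, 3.4, 3.9, 3.9],
  jaw=[1, 1, 1, 1, 1],
)

```text
time: 1.7
position: [0.3929, 0.4429, 0.2968]
tool_rot: [1.16, 2.919, 0.002]
ft_force: [1.0, 0.8, -0.8]
grip_width: 1.001
```

```bash
cat >> h.py <<'E'
np.set_printoptions(precision=4,suppress=True)
YAW=np.radians(46.5); JX=np.array([np.cos(YAW),np.sin(YAW),0]); JY=np.array([-np.sin(YAW),np.cos(YAW),0]); HOLE=np.array([.549,.126,.038])
def go(P,heading=None):
    "dp (units) and turn (units) that bring the TCP from the measured pose to P, tool y at heading deg (mod 180)"
    s=ctrl.get_state(); M=R.from_rotvec(s['tool_rot']).as_matrix(); d=M.T@(np.array(P)-s['position'])/.03
    h=np.degrees(np.arctan2(M[1,1],M[0,1])); out=[np.round(d,2)]
    if heading is not None: out.append(np.round(((h-heading+90)%180-90)/5,2))
    print('t',s['time'],'pos',s['position'],'head',round(h,1),'F',s['ft_force'],'w',s['grip_width']*87,'q7',s['joint_positions'][6],'GO',*out)
E
python3 -c "
from h import *
go(HOLE+JX*(.115-.022)+[0,0,.262],46.5)"
```

```text
t 1.7 pos [0.3929 0.4429 0.2968] head 46.6 F [ 0.9752  0.7978 -0.7639] w 87.07328941805125 q7 -0.06571166015913753 GO [-11.04  -1.01  -0.11] 0.03
```

move_arm(
  dp=[
    [-9, -1, 0],
    [-9, -1, 0],
    [-9, -1, 0],
    [-9, -1, 0],
    [-9, -1, 0],
  ],
  turn=[0, 0, 0, 0, 0],
  jaw=[1, 1, 1, 1, 1],
)

```text
time: 2.2
position: [0.5546, 0.2521, 0.2965]
tool_rot: [1.159, 2.919, 0.001]
ft_force: [0.2, 0.8, -0.5]
grip_width: 1.002
```

```bash
python3 -c "
from h import *
go(HOLE+JX*(.115-.022)+[0,0,.262],46.5)
save('w1.png','wrist')
for t in ('leaf_bar','leaf'): print(t,[(round(r['confidence'],2),np.round(r['rect'])) for r in ctrl.look_for('wrist',t)[:3]])
B=HOLE+JX*(.115-.022); B[2]=.228
for y in (-.033,0,.033): print(proj('wrist',B+JY*y))
"
```

```text
t 2.2 pos [0.5546 0.2521 0.2965] head 46.7 F [ 0.2422  0.7604 -0.4551] w 87.1422468199778 q7 0.38473293904114886 GO [-2.76 -0.09 -0.12] 0.04
leaf_bar [(0.76, array([318., 264.,  34., 141.]))]
leaf [(0.73, array([321., 264.,  34., 132.]))]
[313.4389 320.5168]
[313.1711 293.0171]
[312.8781 261.5214]
```

View pics/w1.png

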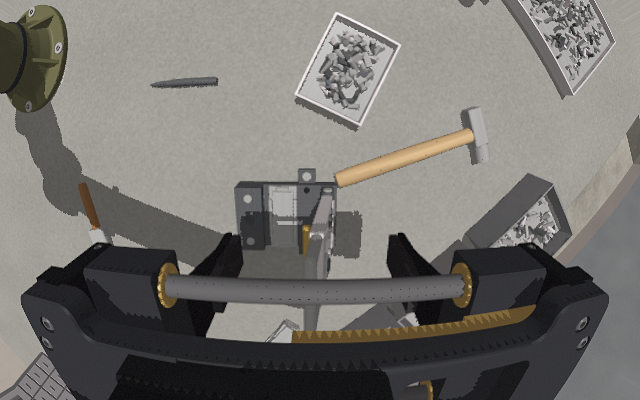

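Wrist view: the bar runs vertically between the fingers at about (315,240), and my projection puts it at column 313. The fingers at columns 230 and 400 straddle it. Moving over and then down.

move_arm(
  dp=[
    [-2.76, -0.09, 0],
    [-2.76, -0.09, 0],
    [-2.76, -0.09, 0.9],
    [-2.76, -0.09, 2.0],
    [-2.76, -0.09, 2.8],
  ],
  turn=[0, 0, 0, 0, 0],
  jaw=[1, 1, 1, 1, 1],
)

```text
time: 2.85
position: [0.6108, 0.1964, 0.21]
tool_rot: [-1.157, -2.919, 0.0]
ft_force: [-0.1, 1.1, 0.1]
grip_width: 0.997
```

```bash
python3 -c "
from h import *
go(HOLE+JX*(.115-.022)+[0,0,.171],46.5)
save('w2.png','wrist')
"
```

```text
t 2.85 pos [0.6108 0.1964 0.21  ] head 46.8 F [-0.0752  1.1056  0.095 ] w 86.7337551396816 q7 0.5311372639165934 GO [-0.12 -0.02  0.03] 0.05
```

View pics/w2.png

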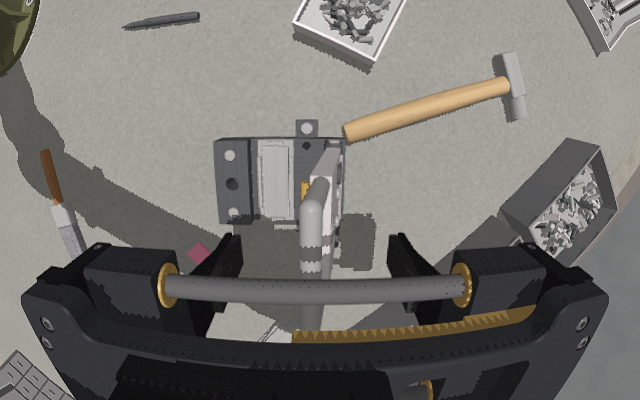

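The bar, at column 312, sits between the fingers. The jig hole is also visible at (232,184). I'll close gently on the bar.

move_arm(
  dp=[
    [-0.1, 0, 0],
    [-0.1, 0, 0],
    [-0.1, 0, 0],
    [-0.1, 0, 0],
    [-0.1, 0, 0],
  ],
  turn=[0, 0, 0, 0, 0],
  jaw=[-0.3, -0.6, -1, -1, -1],
  grip_force=20,
)

```text
time: 3.4
position: [0.6146, 0.1932, 0.2132]
tool_rot: [1.159, 2.919, 0.002]
ft_force: [-0.5, -0.6, 0.0]
grip_width: 0.63
```

```bash
python3 -c "
from h import *
go(HOLE+JX*(.115-.022)+[0,0,.171],46.5)
s=ctrl.get_state()
print('hole wrist',atz('wrist',(232,184),.038)) # approx (arm barely moved)
p=s['position']-HOLE; print('jig x,y of tcp rel hinge',p@JX-.115,p@JY,s['torque'])
"
```

```text
t 3.4 pos [0.6146 0.1932 0.2132] head 46.7 F [-0.4592 -0.5853  0.0162] w 54.79108334841787 q7 0.5364482713502744 GO [ 0.04 -0.03  0.14] 0.04
hole wrist [0.5553 0.1197 0.038 ]
jig x,y of tcp rel hinge -0.02108377440885291 -0.0013223155549990891 [-0.0488  0.0375  0.0401]
```

move_arm(
  dp=[
    [0, 0, 0.1],
    [0, 0, 0.1],
    [0, 0, 0.1],
    [0, 0, 0.1],
    [0, 0, 0.1],
  ],
  turn=[0, 0, 0, 0, 0],
  jaw=[-1, -1, -1, -1, -1],
)

```text
time: 3.9
position: [0.6142, 0.1929, 0.2091]
tool_rot: [-1.16, -2.92, 0.0]
ft_force: [-1.3, -1.4, 0.7]
grip_width: 0.174
```

```bash
python3 -c "
from h import *
go(HOLE+JX*(.115-.022)+[0,0,.171],46.5)
"
```

```text
t 3.9 pos [0.6142 0.1929 0.2091] head 46.7 F [-1.3188 -1.3918  0.7033] w 15.124159051859035 q7 0.5368362243961741 GO [ 0.04 -0.01  0.  ] 0.04
```

```bash
python3 -c "
import numpy as np
t0=np.arccos(21.5/182)
for n in range(4):
    a=t0-.09*5*n if n else t0
    th=[a-.09*k for k in range(1,6)] if n<3 else []
    print(round(a,3),[[0,round((-182*np.cos(t)+182*np.cos(a))/30,2),round((182*np.sin(a)-182*np.sin(t))/30,2)] for t in th])
"
```

```text
1.452 [[0, np.float64(-0.54), np.float64(0.09)], [0, np.float64(-1.07), np.float64(0.23)], [0, np.float64(-1.58), np.float64(0.41)], [0, np.float64(-2.08), np.float64(0.64)], [0, np.float64(-2.55), np.float64(0.91)]]
1.002 [[0, np.float64(-0.45), np.float64(0.31)], [0, np.float64(-0.86), np.float64(0.67)], [0, np.float64(-1.25), np.float64(1.06)], [0, np.float64(-1.59), np.float64(1.48)], [0, np.float64(-1.9), np.float64(1.93)]]
0.552 [[0, np.float64(-0.27), np.float64(0.48)], [0, np.float64(-0.49), np.float64(0.98)], [0, np.float64(-0.66), np.float64(1.49)], [0, np.float64(-0.79), np.float64(2.02)], [0, np.float64(-0.87), np.float64(2.56)]]
0.102 []
```

move_arm(
  dp=[
    [0, 0, 0],
    [0, 0, 0],
    [0, 0, 0],
    [0, 0, 0],
  ],
  turn=[0, 0, 0, 0],
  jaw=[-1, -1, -1, -1],
)

```text
time: 4.3
position: [0.6141, 0.1927, 0.2092]
tool_rot: [-1.16, -2.919, 0.0]
ft_force: [-1.0, -0.6, 0.3]
grip_width: 0.128
```

Gripped: 11 mm opening on the 12 mm bar. Lowering along the arc.

move_arm(
  dp=[
    [0, -0.54, 0.09],
    [0, -1.07, 0.23],
    [0, -1.58, 0.41],
    [0, -2.08, 0.64],
    [0, -2.55, 0.91],
  ],
  turn=[0, 0, 0, 0, 0],
  jaw=[-1, -1, -1, -1, -1],
)

```text
time: 4.8
position: [0.5615, 0.1383, 0.1821]
tool_rot: [1.158, 2.92, 0.004]
ft_force: [-1.3, 2.1, 0.7]
grip_width: 0.134
```

```bash
cat >> h.py <<'E'
def leafchk():
    s=ctrl.get_state(); p=s['position']-HOLE; x=p@JX-.115; z=s['position'][2]+.019-.047
    print('bar rel hinge',x,z,'r',np.hypot(x,z),'theta',np.arctan2(z,-x),'y',p@JY,'F jig',s['ft_force']@JX,s['ft_force']@JY,s['ft_force'][2],'w',s['grip_width']*87)
E
python3 -c "
from h import *
leafchk()"
```

```text
bar rel hinge -0.09746747710546391 0.15410356800157438 r 0.1823398441485568 theta 1.0068359655613606 y -0.0006047439258918898 F jig 0.5619994663526571 2.3900528349534866 0.6785416872724755 w 11.622159710181563
```

Radius 182 mm and small forces, so the geometry is confirmed. Continuing.

move_arm(
  dp=[
    [0, -0.45, 0.31],
    [0, -0.86, 0.67],
    [0, -1.25, 1.06],
    [0, -1.59, 1.48],
    [0, -1.9, 1.93],
  ],
  turn=[0, 0, 0, 0, 0],
  jaw=[-1, -1, -1, -1, -1],
)

```text
time: 5.3
position: [0.5217, 0.0969, 0.1235]
tool_rot: [-1.158, -2.919, -0.003]
ft_force: [-1.2, 2.3, -0.9]
grip_width: 0.127
```

```bash
python3 -c "
from h import *
leafchk()"
```

```text
bar rel hinge -0.15486523286342585 0.09545458881056383 r 0.18191981440963745 theta 0.5523708175300511 y -0.0002504719073426982 F jig 0.8057849114487827 2.457647340460149 -0.8711053583401633 w 11.00704948378157
```

move_arm(
  dp=[
    [0, -0.27, 0.48],
    [0, -0.49, 0.98],
    [0, -0.62, 1.4],
    [0, -0.74, 1.8],
    [0, -0.8, 2.1],
  ],
  turn=[0, 0, 0, 0, 0],
  jaw=[-1, -1, -1, -1, -1],
)

```text
time: 5.8
position: [0.5045, 0.0788, 0.0595]
tool_rot: [-1.158, -2.917, 0.001]
ft_force: [-6.5, 2.3, -1.1]
grip_width: 0.123
```

```bash
python3 -c "
from h import *
leafchk()"
```

```text
bar rel hinge -0.17982846770430083 0.031468543357952086 r 0.18256107749996459 theta 0.17323790490323204 y -0.00021925784462304237 F jig -2.8038388452358385 6.232547363806961 -1.1090074950484805 w 10.660173148275938
```

move_arm(
  dp=[
    [0, -0.01, 0.12],
    [0, -0.02, 0.24],
    [0, -0.03, 0.36],
    [0, -0.03, 0.36],
    [0, -0.03, 0.36],
  ],
  turn=[0, 0, 0, 0, 0],
  jaw=[-1, -1, -1, -1, -1],
)

```text
time: 6.3
position: [0.5033, 0.0775, 0.0487]
tool_rot: [-1.158, -2.916, 0.004]
ft_force: [-6.1, 0.7, -1.6]
grip_width: 0.125
```

```bash
python3 -c "
from h import *
leafchk()"
```

```text
bar rel hinge -0.18164379986428686 0.020741596469462956 r 0.18282418837024586 theta 0.11369584642892719 y -0.00018100441364846614 F jig -3.6792845540463004 4.9484612811755495 -1.566431941946222 w 10.884191876564916
```

move_arm(
  dp=[
    [0, 0, 0.08],
    [0, 0, 0.16],
    [0, 0, 0.16],
    [0, 0, 0.16],
  ],
  turn=[0, 0, 0, 0],
  jaw=[-1, -1, -1, -1],
)

```text
time: 6.7
position: [0.5029, 0.0771, 0.044]
tool_rot: [-1.158, -2.915, 0.005]
ft_force: [-8.1, -0.5, -0.5]
grip_width: 0.124
```

```bash
python3 -c "
from h import *
leafchk()"
```

```text
bar rel hinge -0.18224223816672436 0.015976681952407132 r 0.18294121388638881 theta 0.08744372296740784 y -0.00019796958780236734 F jig -5.91460741290874 5.530921276981968 -0.4861033165569129 w 10.798627611136173
```

Force has dropped to near zero vertically, so the leaf is on the strap's spring. Releasing the bar a little, then rising.

move_arm(
  dp=[
    [0, 0, 0],
    [0, 0, 0],
    [0, 0, 0],
    [0, 0, -0.8],
    [0, 0, -1.6],
  ],
  turn=[0, 0, 0, 0, 0],
  jaw=[-0.35, -0.35, -0.35, -0.35, -0.35],
)

```text
time: 7.2
position: [0.5061, 0.0774, 0.0939]
tool_rot: [1.16, 2.919, -0.0]
ft_force: [0.1, -1.1, 0.8]
grip_width: 0.32
```

```bash
python3 -c "
from h import *
leafchk(); go([.541,-.314,.2],-12)"
```

```text
bar rel hinge -0.1797925748497817 0.06587320255540657 r 0.1914801524597784 theta 0.35119599513218996 y -0.002370125291677131 F jig -0.7445420921526859 -0.7973049622455974 0.8000051247406408 w 27.872303466568866
t 7.2 pos [0.5061 0.0774 0.0939] head 46.7 F [ 0.0658 -1.0889  0.8   ] w 27.872303466568866 q7 0.6541088337344539 GO [-9.8  -8.69 -3.53] 11.73
```

move_arm(
  dp=[
    [0, 0, -1.5],
    [0, 0, -3],
    [-2, -2, -4.5],
    [-4, -3.6, -4.5],
    [-5, -4.5, -4.5],
  ],
  turn=[0, 0, 1, 2.5, 4],
  jaw=[-0.35, -0.35, 0, 0.4, 0.4],
)

```text
time: 7.7
position: [0.5183, -0.0665, 0.2242]
tool_rot: [1.651, 2.667, 0.005]
ft_force: [1.2, 0.3, -0.5]
grip_width: 0.514
```

```bash
python3 -c "
from h import *
print('oil',atz('top',(456,144),.13),atz('scene',(310,298),.13),'green',atz('top',(441,182),.09))
go([.541,-.314,.2],-12)"
```

```text
oil [ 0.7033 -0.3034  0.13  ] [ 0.7103 -0.3151  0.13  ] green [ 0.6161 -0.2732  0.09  ]
t 7.7 pos [ 0.5183 -0.0665  0.2242] head 26.5 F [ 1.1661  0.3397 -0.5231] w 44.67457937462183 q7 0.5575457909713151 GO [-7.72 -3.    0.81] 7.69
```

move_arm(
  dp=[
    [-2, -0.8, 0],
    [-4, -1.6, 0],
    [-6, -2.4, 0],
    [-7.7, -3, 0],
    [-7.7, -3, 0.6],
  ],
  turn=[1.6, 3.2, 4.8, 6.4, 7.7],
  jaw=[0.4, 0.4, 0.4, 0.4, 0.4],
)

```text
time: 8.2
position: [0.5418, -0.3145, 0.2071]
tool_rot: [2.438, 1.97, 0.005]
ft_force: [1.1, -0.1, 0.4]
grip_width: 0.698
```

```bash
python3 -c "
from h import *
go([.541,-.314,.2],-12)
im=save('w3.png','wrist'); i=ctrl.camera_info('wrist')
for t in ('pin_knob','pin','spare_pin'): print(t,[(round(r['confidence'],2),np.round(r['rect'])) for r in ctrl.look_for('wrist',t)[:3]])
print(proj('wrist',[.541,-.314,.094],i),proj('wrist',[.541,-.314,.048],i)); np.savez('w3.npz',K=i['intrinsics'],E=i['extrinsics'])
"
```

```text
t 8.2 pos [ 0.5418 -0.3145  0.2071] head -12.1 F [ 1.0711 -0.0715  0.3868] w 60.76844875935586 q7 0.43667138177486303 GO [ 0.01 -0.03  0.24] -0.02
pin_knob [(0.66, array([313., 189.,  26.,  34.])), (0.64, array([387., 139.,  39.,  32.]))]
pin [(0.93, array([314., 188.,  26.,  36.])), (0.84, array([386., 140.,  38.,  34.]))]
spare_pin [(0.58, array([314., 250.,  29.,  35.])), (0.51, array([392.,  46., 139.,  41.]))]
[315.5341 184.8349] [315.2935 172.6463]
```

View pics/w3.png

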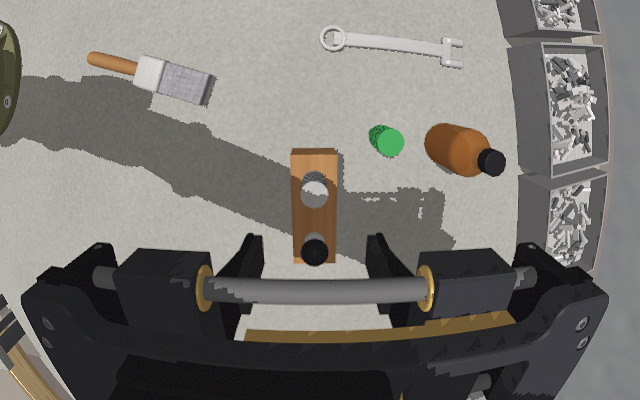

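The steel ridged knob's top is at (314,192), the spare ball at (314,252), and the green look-alike is off at (386,140). The jaws lie square to the block.

```bash
python3 -c "
from h import *
z=np.load('w3.npz'); i=dict(intrinsics=z['K'],extrinsics=z['E'])
im=cv2.imread('pics/w3.png'); g=cv2.cvtColor(im[165:215,290:340],cv2.COLOR_BGR2HSV)
m=((g[...,1]<25)&(g[...,2]>130)).astype(np.uint8); n,l,st,c=cv2.connectedComponentsWithStats(m); k=1+st[1:,4].argmax(); p=c[k]+[290,165]; print(st[k],p)
w=atz('wrist',p,.094,i); print('knob top',w,'ball',atz('wrist',(314.5,252),.076,i),'dist', np.linalg.norm((w-atz('wrist',(314.5,252),.076,i))[:2]))
E=np.array(z['E']); print('cam',-E[:3,:3].T@E[:3,3])
a,b=atz('wrist',(291,150),.048,i),atz('wrist',(337,150),.048,i);print('block far edge',a,b,np.linalg.norm(a-b))
go([w[0],w[1],.0545],-12)
"
```

```text
[ 12  16  26  15 269] [315.2788 188.0446]
knob top [ 0.5401 -0.3169  0.094 ] ball [ 0.5228 -0.3899  0.076 ] dist 0.07507089455219501
cam [ 0.5567 -0.2384  0.3622]
block far edge [ 0.522 -0.285  0.048] [ 0.5681 -0.2955  0.048 ] 0.04722656328667607
t 8.4 pos [ 0.5393 -0.3121  0.2034] head -11.9 F [ 0.2924  1.1879 -0.4017] w 60.40448183774803 q7 0.4375184628664708 GO [-0.14  0.06  4.96] 0.01
```

```bash
python3 -c "
from h import *
go([.539,-.319,.110],-12);go([.539,-.319,.0545],-12)"
```

```text
t 8.4 pos [ 0.5393 -0.3121  0.2034] head -11.9 F [ 0.2924  1.1879 -0.4017] w 60.40448183774803 q7 0.4375184628664708 GO [-0.22  0.04  3.11] 0.01
t 8.4 pos [ 0.5393 -0.3121  0.2034] head -11.9 F [ 0.2924  1.1879 -0.4017] w 60.40448183774803 q7 0.4375184628664708 GO [-0.22  0.04  4.96] 0.01
```

move_arm(
  dp=[
    [-0.2, 0, 1.2],
    [-0.2, 0, 2.4],
    [-0.2, 0, 3.4],
    [-0.2, 0, 4.3],
    [-0.2, 0, 5.0],
  ],
  turn=[0, 0, 0, 0, 0],
  jaw=[0.4, 0.4, 0.4, 0.4, 0.4],
)

```text
time: 8.9
position: [0.5396, -0.3136, 0.0531]
tool_rot: [-2.434, -1.986, -0.003]
ft_force: [0.5, -0.5, 1.0]
grip_width: 0.7
```

```bash
python3 -c "
from h import *
go([.539,-.319,.0545],-12)
im=save('w4.png','wrist'); i=ctrl.camera_info('wrist'); np.savez('w4.npz',K=i['intrinsics'],E=i['extrinsics'])
cv2.imwrite('pics/w4c.png',cv2.resize(im[100:340,200:440,::-1],None,fx=2.4,fy=2.4))
"
```

```text
t 8.9 pos [ 0.5396 -0.3136  0.0531] head -11.6 F [ 0.4941 -0.4614  1.0372] w 60.86252039806601 q7 0.5218865866274243 GO [-0.18  0.02 -0.05] 0.09
```

View pics/w4c.png

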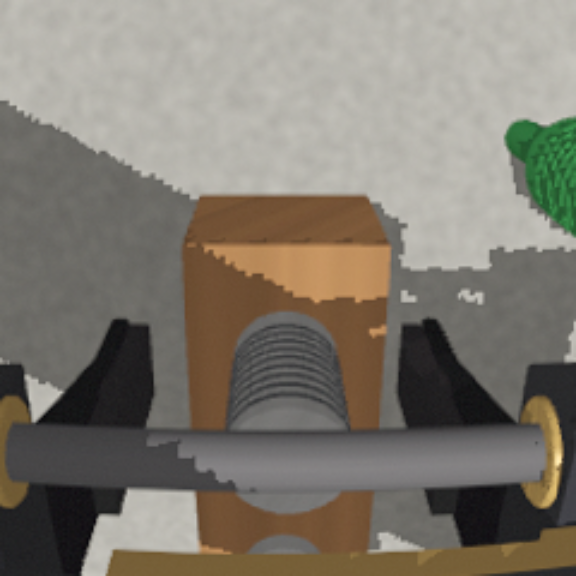

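The knob stands between the fingers, its top centred at crop (289,455), i.e. image px (320,290). I'll check its world position.

```bash
python3 -c "
from h import *
z=np.load('w4.npz'); i=dict(intrinsics=z['K'],extrinsics=z['E'])
f=lambda x,y:(200+x/2.4-.3,100+y/2.4-.3)
w=atz('wrist',f(289,455),.094,i); print('knob',w,'L',atz('wrist',f(230,450),.094,i),'R',atz('wrist',f(348,450),.094,i))
a,b=atz('wrist',f(183,242),.048,i),atz('wrist',f(391,242),.048,i); print('edge',a,b,(a+b)/2+.03*np.array([-.205,-.979,0]),np.linalg.norm(a-b))
go([w[0],w[1],.0545],-12)
s=ctrl.get_state(); print(proj('wrist',s['position']),)
"
```

```text
knob [ 0.5413 -0.3097  0.094 ] L [ 0.5306 -0.3064  0.094 ] R [ 0.5524 -0.311   0.094 ]
edge [ 0.523  -0.2781  0.048 ] [ 0.5705 -0.2878  0.048 ] [ 0.5406 -0.3123  0.048 ] 0.0484675194280466
t 8.95 pos [ 0.5377 -0.3124  0.0499] head -11.6 F [-1.7859  0.8415 -2.1853] w 60.72599626695948 q7 0.5222483536986042 GO [ 0.11  0.1  -0.15] 0.09
[314.0777 251.2361]
```

move_arm(
  dp=[
    [0.03, 0.05, -0.1],
    [0.03, 0.05, -0.1],
    [0.03, 0.05, -0.1],
    [0.03, 0.05, -0.1],
    [0.03, 0.05, -0.1],
  ],
  turn=[0, 0, 0, 0, 0],
  jaw=[-0.2, -0.5, -1, -1, -1],
  grip_force=30,
)

```text
time: 9.45
position: [0.5405, -0.316, 0.0578]
tool_rot: [2.437, 1.98, 0.001]
ft_force: [0.4, 0.6, 0.2]
grip_width: 0.335
```

move_arm(
  dp=[
    [0, 0, 0],
    [0, 0, 0],
    [0, 0, 0],
  ],
  turn=[0, 0, 0],
  jaw=[-1, -1, -1],
  grip_force=45,
)

```text
time: 9.75
position: [0.5407, -0.3161, 0.0577]
tool_rot: [2.437, 1.98, 0.001]
ft_force: [0.7, 0.5, 5.3]
grip_width: 0.288
```

```bash
python3 -c "
from h import *
go([.539,-.313,.2],-12); print(ctrl.get_state()['torque'])
"
```

```text
t 9.75 pos [ 0.5407 -0.3161  0.0577] head -11.8 F [0.7248 0.5409 5.3365] w 25.061167366625103 q7 0.5176311205405636 GO [ 0.09 -0.07 -4.74] 0.04
[-0.0104 -0.0725 -0.0185]
```

Gripped: 25 mm opening on the 26 mm knob. Lifting straight up.

move_arm(
  dp=[
    [0, 0, -0.7],
    [0, 0, -1.7],
    [0, 0, -3],
    [0, 0, -4.3],
    [0, 0, -5.2],
  ],
  turn=[0, 0, 0, 0, 0],
  jaw=[-1, -1, -1, -1, -1],
)

```text
time: 10.25
position: [0.5399, -0.3162, 0.2148]
tool_rot: [2.438, 1.98, 0.0]
ft_force: [0.2, -0.8, -1.3]
grip_width: 0.287
```

```bash
python3 -c "
from h import *
go(HOLE+[0,0,.17],46.5)
"
```

```text
t 10.25 pos [ 0.5399 -0.3162  0.2148] head -11.9 F [ 0.178  -0.7655 -1.3341] w 24.985305790192196 q7 0.4448950544427287 GO [14.49 -2.73  0.22] -11.67
```

```bash
python3 -c "
from h import *
a=save('top2.png','top')[:,:,::-1]; b=save('scene2.png','scene')[:,:,::-1]
f=lambda im,x,y,w,h,k: cv2.resize(im[y:y+h,x:x+w],None,fx=k,fy=k,interpolation=cv2.INTER_CUBIC)
cv2.imwrite('pics/crop2.png',np.hstack([f(a,240,165,80,80,5),f(b,310,140,80,80,5)]))
"
```

```text
(no output)
```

View pics/crop2.png

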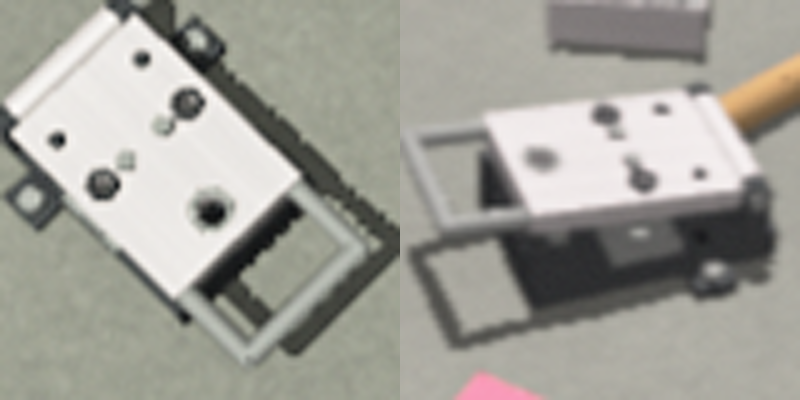

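Top view (left): the leaf is down and ajar, with its hole at crop (210,209), i.e. px (281.6,206.4). In the scene crop the hole is at (541,158), i.e. px (337.8,171.2).

```bash
python3 -c "
from h import *
t,s=(281.6,206.4),(337.8,171.2); it,isc=ctrl.camera_info('top'),ctrl.camera_info('scene')
P=tri([ray('top',t,it),ray('scene',s,isc)]); print('tri',P,'top@.064',atz('top',t,.064,it),'scene@.064',atz('scene',s,.064,isc))
for n,P in (('top',atz('top',t,.064,it)),('scene',atz('scene',s,.064,isc)),('tri',P)): d=P-HOLE; print(n,'jig frame off',d@JX,d@JY)
# screws for yaw
a,b=[atz('top',(240+(x+.5)/5-.5,165+(y+.5)/5-.5),.06,it) for x,y in((187,104),(102,184))]; v=b-a; print('yaw',np.degrees(np.arctan2(-v[0],v[1])),'mid rel hole',((a+b)/2-HOLE)@JX,((a+b)/2-HOLE)@JY)
# earlier base hole picks
for P in (np.array([.5498,.1267,0]),np.array([.5496,.1225,0]),np.array([.5492,.1262,0]),np.array([.5494,.1261,0]),np.array([.5485,.1255,0])): print((P-HOLE)@JX,(P-HOLE)@JY)
"
```

```text
tri [0.5502 0.127  0.0654] top@.064 [0.5513 0.1278 0.064 ] scene@.064 [0.5488 0.1277 0.064 ]
top jig frame off 0.002870342182424752 -0.00048175518638170705
scene jig frame off 0.0011131254675783165 0.0012730665377866464
tri jig frame off 0.0015750789310761016 -0.00022015969980294627
yaw 45.55178310384683 mid rel hole 0.052042579219305635 -0.0008889153077304553
0.0010584457202635483 -9.845129382413417e-05
-0.002125797553126802 -0.002844465637535466
0.0002827457893411973 -7.403959063686809e-06
0.0003478792673786921 -0.0002213142908355153
-0.0007068644733530597 1.850989765930709e-05
```

move_arm(
  dp=[
    [1.5, -0.3, 0],
    [3, -0.6, 0],
    [4.5, -0.9, 0],
    [6, -1.2, 0],
    [7.5, -1.4, 0],
  ],
  turn=[-1.5, -3, -4.5, -6, -7.5],
  jaw=[-1, -1, -1, -1, -1],
)

```text
time: 10.85
position: [0.5433, -0.085, 0.2109]
tool_rot: [-1.663, -2.662, 0.002]
ft_force: [0.1, -0.6, -1.5]
grip_width: 0.288
```

```bash
python3 -c "
from h import *
go(HOLE+[0,0,.15]+JX*.001,46.5)
"
```

```text
t 10.85 pos [ 0.5433 -0.085   0.2109] head 26.0 F [ 0.1239 -0.5588 -1.5131] w 25.060979451893182 q7 0.6147130089014575 GO [6.25 3.29 0.76] -4.1
```

move_arm(
  dp=[
    [1.4, 0.7, 0],
    [2.8, 1.5, 0],
    [4.2, 2.2, 0],
    [5.6, 2.9, 0.3],
    [6.25, 3.3, 0.75],
  ],
  turn=[-1, -2, -3, -4.1, -4.1],
  jaw=[-1, -1, -1, -1, -1],
)

```text
time: 11.35
position: [0.5513, 0.1308, 0.1886]
tool_rot: [-1.159, -2.917, -0.002]
ft_force: [0.9, -0.3, -1.3]
grip_width: 0.287
```

move_arm(
  dp=[
    [0, 0, 0],
    [0, 0, 0.6],
    [0, 0, 1.2],
  ],
  turn=[0, 0, 0],
  jaw=[-1, -1, -1],
)

```text
time: 11.65
position: [0.5525, 0.1237, 0.1527]
tool_rot: [-1.173, -2.913, 0.003]
ft_force: [-0.4, 0.3, -1.5]
grip_width: 0.286
```

```bash
python3 -c "
from h import *
s=ctrl.get_state(); i=ctrl.camera_info('wrist'); im=save('w5.png','wrist'); np.savez('w5.npz',K=i['intrinsics'],E=i['extrinsics'],p=s['position'],r=s['tool_rot'])
cv2.imwrite('pics/w5c.png',cv2.resize(im[120:320,215:415,::-1],None,fx=3,fy=3,interpolation=cv2.INTER_CUBIC))
go(HOLE+[0,0,.106]+JX*.001,46.5)
p=s['position']; L=HOLE+JX*.0015; L[2]=.065
print('tip pred crop',(proj('wrist',p-[0,0,.0537],i)-[215,120])*3,'hole pred',(proj('wrist',L,i)-[215,120])*3, 'tip if 5mm along tool x',(proj('wrist',p-[0,0,.0537]+R.from_rotvec(s['tool_rot']).as_matrix()[:,0]*.005,i)-[215,120])*3)
"
```

```text
t 11.7 pos [0.5503 0.1229 0.1492] head 46.1 F [-0.9103 -0.8514 -3.6121] w 25.315302227058204 q7 0.5926842745211276 GO [0.1  0.08 0.17] -0.08
tip pred crop [296.5992 291.5691] hole pred [299.7866 233.6772] tip if 5mm along tool x [296.5835 272.715 ]
```

View pics/w5c.png

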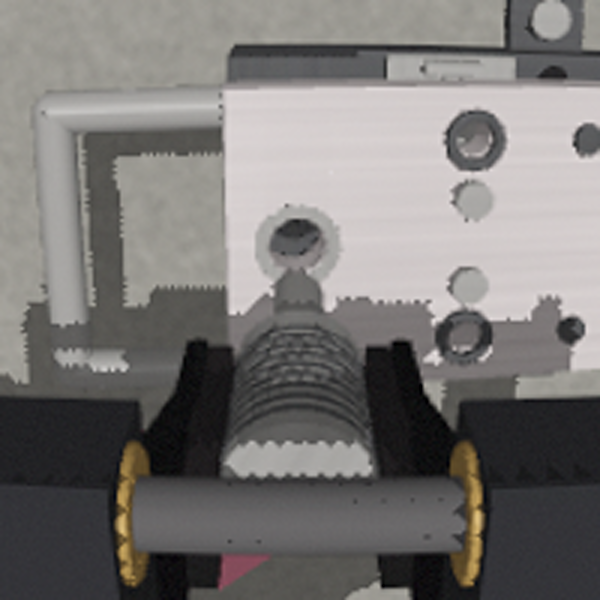

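The leaf hole is at crop (298,240) and the pin tip ends at about (297,266). I'll work out the gap from both rays in the same picture.

```bash
python3 -c "
from h import *
z=np.load('w5.npz'); i=dict(intrinsics=z['K'],extrinsics=z['E']); M=R.from_rotvec(z['r']).as_matrix()
f=lambda x,y:(215+(x+.5)/3-.5,120+(y+.5)/3-.5)
H=atz('wrist',f(298,240),.065,i)
for ty in (262,268,274):
  for zt in (.0955,.099): 
    T=atz('wrist',f(297,ty),zt,i); print(ty,zt,'hole-tip tool mm',1e3*(M.T@(H-T))[:2],'tip-TCP',1e3*(M.T@(T-z['p']))[:2])
print('hole',H,'screws',[atz('wrist',f(*q),.062,i) for q in((473,140),(463,335))])
a,b=[atz('wrist',f(*q),.062,i) for q in((473,140),(463,335))]; print(np.linalg.norm(a-b),np.linalg.norm((a+b)/2-H))
im=cv2.imread('pics/w5.png'); cv2.imwrite('pics/w5d.png',cv2.resize(im[185:250,280:350],None,fx=8,fy=8,interpolation=cv2.INTER_CUBIC))
"
```

```text
262 0.0955 hole-tip tool mm [-4.269   0.2192] tip-TCP [ 6.8018 -0.0426]
262 0.099 hole-tip tool mm [-5.5152  0.2112] tip-TCP [ 8.048  -0.0347]
268 0.0955 hole-tip tool mm [-2.675   0.2207] tip-TCP [ 5.2078 -0.0441]
268 0.099 hole-tip tool mm [-3.9467  0.2127] tip-TCP [ 6.4795 -0.0362]
274 0.0955 hole-tip tool mm [-1.0735  0.2223] tip-TCP [ 3.6063 -0.0457]
274 0.099 hole-tip tool mm [-2.3708  0.2143] tip-TCP [ 4.9037 -0.0377]
hole [0.5506 0.1254 0.065 ] screws [array([0.5641, 0.1805, 0.062 ]), array([0.6072, 0.1396, 0.062 ])]
0.05946996701073777 0.0493282664217605
```

View pics/w5d.png

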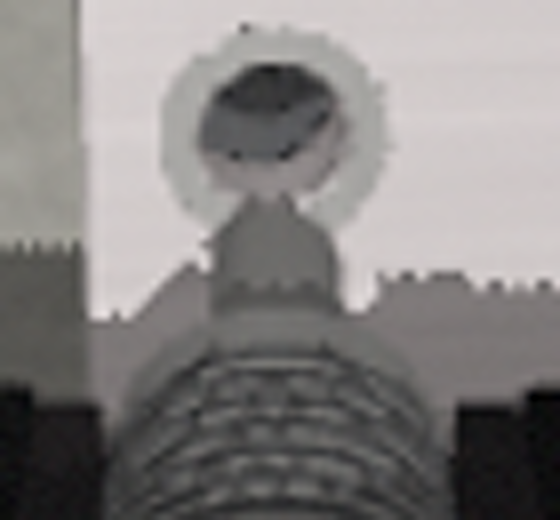

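Closer crop: the tip centre is at about (271,218) and the hole centre at about (273,132), so the tip must go roughly 2.5 mm along −x of the tool. The hole is widely chamfered and the tip tapered. Shifting, then descending by feel.

move_arm(
  dp=[
    [-0.08, 0, 0],
    [-0.08, 0, 0.25],
    [-0.08, 0, 0.5],
    [-0.08, 0, 0.75],
    [-0.08, 0, 0.75],
  ],
  turn=[0, 0, 0, 0, 0],
  jaw=[-1, -1, -1, -1, -1],
)

```text
time: 12.2
position: [0.5539, 0.123, 0.1307]
tool_rot: [-1.172, -2.913, 0.002]
ft_force: [-1.1, 0.6, -2.2]
grip_width: 0.288
```

```bash
python3 -c "
from h import *
s=ctrl.get_state(); i=ctrl.camera_info('wrist'); im=save('w6.png','wrist'); np.savez('w6.npz',K=i['intrinsics'],E=i['extrinsics'],p=s['position'],r=s['tool_rot'])
cv2.imwrite('pics/w6c.png',cv2.resize(im[165:245,275:355,::-1],None,fx=7,fy=7,interpolation=cv2.INTER_CUBIC))
go(HOLE+[0,0,.08]+JX*.001,46.5)
"
```

```text
t 12.25 pos [0.5543 0.1232 0.1313] head 46.2 F [ 0.7728  0.5314 -1.0954] w 24.987417374953214 q7 0.6025704366799163 GO [ 0.19 -0.02  0.44] -0.06
```

View pics/w6c.png

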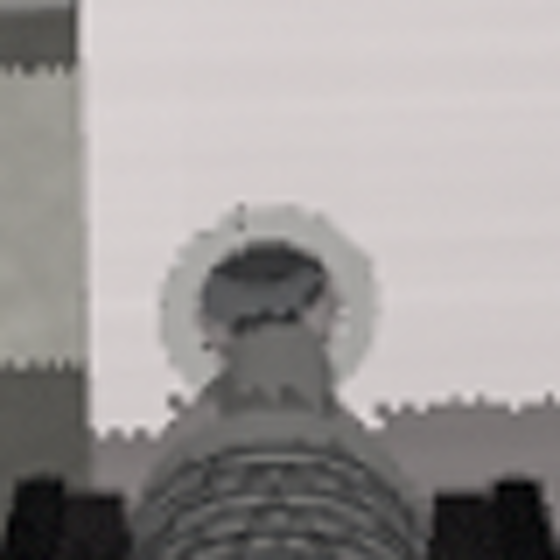

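Hole centre at about (269,305) and tip centre at about (277,340) in this 7x crop. Computing the remaining gap.

```bash
python3 -c "
from h import *
z=np.load('w6.npz'); i=dict(intrinsics=z['K'],extrinsics=z['E']); M=R.from_rotvec(z['r']).as_matrix()
f=lambda x,y:(275+(x+.5)/7-.5,165+(y+.5)/7-.5)
H=atz('wrist',f(269,305),.065,i); print('hole',H,(H-HOLE)@JX,(H-HOLE)@JY)
for ty in (330,340,350): T=atz('wrist',f(276,ty),z['p'][2]-.0537,i); print(ty,'hole-tip tool mm',1e3*(M.T@(H-T))[:2],'tip-TCP',1e3*(M.T@(T-z['p']))[:2])
"
```

```text
hole [0.5513 0.1246 0.065 ] 0.0005482484989861277 -0.002646768508138413
330 hole-tip tool mm [-1.5001 -0.7907] tip-TCP [4.3721 0.236 ]
340 hole-tip tool mm [-0.3685 -0.79  ] tip-TCP [3.2405 0.2353]
350 hole-tip tool mm [ 0.7669 -0.7894] tip-TCP [2.105  0.2347]
```

move_arm(
  dp=[
    [-0.01, -0.02, 0.2],
    [-0.01, -0.02, 0.4],
    [-0.01, -0.02, 0.6],
    [-0.01, -0.02, 0.8],
    [-0.01, -0.02, 0.8],
  ],
  turn=[0, 0, 0, 0, 0],
  jaw=[-1, -1, -1, -1, -1],
)

```text
time: 12.75
position: [0.5534, 0.1225, 0.1065]
tool_rot: [-1.171, -2.913, 0.002]
ft_force: [-1.4, -0.6, -1.7]
grip_width: 0.292
```

```bash
cat >> h.py <<'E'
def pinchk():
    s=ctrl.get_state(); M=R.from_rotvec(s['tool_rot']).as_matrix()
    print('t',s['time'],'pos',s['position'],'tip z~',s['position'][2]-.0537,'F tool',M.T@s['ft_force'],'torque tool',M.T@s['torque'],'w',s['grip_width']*87)
E
python3 -c "
from h import *
pinchk()"
```

```text
t 12.75 pos [0.5534 0.1225 0.1065] tip z~ 0.0527901364071567 F tool [ 0.5819 -1.4503  1.6771] torque tool [ 0.3902  0.233  -0.0358] w 25.37095002722377
```

No axial force and the tip is 12 mm into the leaf. Continuing toward the base hole.

move_arm(
  dp=[
    [0, 0, 0.15],
    [0, 0, 0.3],
    [0, 0, 0.45],
    [0, 0, 0.55],
    [0, 0, 0.55],
  ],
  turn=[0, 0, 0, 0, 0],
  jaw=[-1, -1, -1, -1, -1],
)

```text
time: 13.25
position: [0.5535, 0.1225, 0.0904]
tool_rot: [-1.172, -2.913, 0.002]
ft_force: [-4.3, -0.4, -0.1]
grip_width: 0.29
```

```bash
python3 -c "
from h import *
pinchk()"
```

```text
t 13.25 pos [0.5535 0.1225 0.0904] tip z~ 0.0367063178936364 F tool [ 2.8092 -3.2566  0.1246] torque tool [0.9949 0.8835 0.0715] w 25.2436987530795
```

move_arm(
  dp=[
    [0.03, -0.02, 0],
    [0.05, -0.03, 0.1],
    [0.05, -0.03, 0.2],
    [0.05, -0.03, 0.3],
    [0.05, -0.03, 0.3],
  ],
  turn=[0, 0, 0, 0, 0],
  jaw=[-1, -1, -1, -1, -1],
)

```text
time: 13.75
position: [0.5528, 0.1228, 0.0819]
tool_rot: [-1.172, -2.915, 0.0]
ft_force: [-2.2, -1.9, -1.5]
grip_width: 0.286
```

```bash
python3 -c "
from h import *
pinchk()"
```

```text
t 13.75 pos [0.5528 0.1228 0.0819] tip z~ 0.028154474694999473 F tool [ 0.3102 -2.8841  1.5109] torque tool [ 0.8075  0.3962 -0.0351] w 24.846039624821273
```

Tip is at 28 mm and free, inside the base hole. Pressing on down to the shoulder.

move_arm(
  dp=[
    [0, -0.02, 0.1],
    [0, -0.03, 0.2],
    [0, -0.03, 0.3],
    [0, -0.03, 0.4],
    [0, -0.03, 0.4],
  ],
  turn=[0, 0, 0, 0, 0],
  jaw=[-1, -1, -1, -1, -1],
  grip_force=55,
)

```text
time: 14.25
position: [0.5525, 0.1224, 0.0703]
tool_rot: [1.172, 2.914, 0.001]
ft_force: [-3.5, 0.5, 0.1]
grip_width: 0.287
```

```bash
python3 -c "
from h import *
pinchk()"
```

```text
t 14.25 pos [0.5525 0.1224 0.0703] tip z~ 0.0165801126916673 F tool [ 2.8667 -2.0101 -0.0962] torque tool [ 0.56    0.4794 -0.0095] w 24.95955070653073
```

move_arm(
  dp=[
    [0.01, -0.01, 0.08],
    [0.02, -0.02, 0.16],
    [0.02, -0.02, 0.2],
    [0.02, -0.02, 0.2],
  ],
  turn=[0, 0, 0, 0],
  jaw=[-1, -1, -1, -1],
)

```text
time: 14.65
position: [0.5521, 0.1221, 0.0652]
tool_rot: [1.172, 2.913, 0.001]
ft_force: [-4.6, -0.7, 4.7]
grip_width: 0.284
```

```bash
python3 -c "
from h import *
pinchk()"
```

```text
t 14.65 pos [0.5521 0.1221 0.0652] tip z~ 0.011492650034328825 F tool [ 2.8279 -3.6623 -4.7505] torque tool [0.9253 0.4707 0.0132] w 24.727245248742324
```

Spring force is building (about 6 N). Squeezing further.

move_arm(
  dp=[
    [0.01, -0.01, 0.06],
    [0.01, -0.02, 0.12],
    [0.01, -0.02, 0.18],
    [0.01, -0.02, 0.18],
  ],
  turn=[0, 0, 0, 0],
  jaw=[-1, -1, -1, -1],
)

```text
time: 15.05
position: [0.5521, 0.122, 0.0635]
tool_rot: [1.172, 2.913, 0.004]
ft_force: [-10.4, -3.1, 25.9]
grip_width: 0.285
```

```bash
python3 -c "
from h import *
pinchk()"
```

```text
t 15.05 pos [0.5521 0.122  0.0635] tip z~ 0.009760506618876535 F tool [  5.3043  -9.3533 -25.9603] torque tool [2.424  1.4578 0.0045] w 24.81952831474318
```

The force steps to 26 N with the tip at 9.8 mm against a home of 10 mm, so it's on the hard stop. I'll ease the side load, hold, and check.

move_arm(
  dp=[
    [0.02, -0.03, 0],
    [0.02, -0.03, 0],
    [0.02, -0.03, 0],
    [0.02, -0.03, 0],
    [0.02, -0.03, 0],
  ],
  turn=[0, 0, 0, 0, 0],
  jaw=[-1, -1, -1, -1, -1],
)

```text
time: 15.55
position: [0.5521, 0.1221, 0.0635]
tool_rot: [1.171, 2.911, 0.006]
ft_force: [-9.1, -2.9, 24.1]
grip_width: 0.287
```

```bash
python3 -c "
from h import *
pinchk()
a=save('top3.png','top')[:,:,::-1]; b=save('scene3.png','scene')[:,:,::-1]; c=save('w7.png','wrist')[:,:,::-1]
f=lambda im,x,y,w,h,k: cv2.resize(im[y:y+h,x:x+w],None,fx=k,fy=k,interpolation=cv2.INTER_CUBIC)
cv2.imwrite('pics/fin.png',np.vstack([np.hstack([f(b,310,110,100,75,4),f(c,215,130,200,150,2)]),np.hstack([f(a,140,100,360,270,400/360),f(b,180,100,280,210,400/280)])]))
pinchk()"
```

```text
t 15.55 pos [0.5521 0.1221 0.0635] tip z~ 0.009765680379587027 F tool [  4.4977  -8.3033 -24.1228] torque tool [ 1.9454  1.0726 -0.0335] w 24.98291029032182
t 15.7 pos [0.5521 0.1221 0.0634] tip z~ 0.009748210840027874 F tool [  5.0258  -8.4703 -24.0679] torque tool [ 1.9995  1.0504 -0.0418] w 24.96494698938033
```

View pics/fin.png

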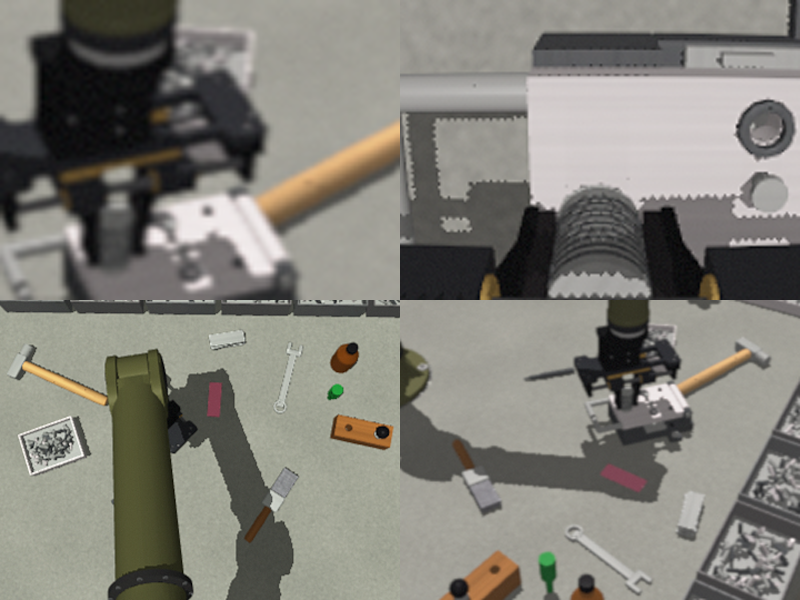

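The final views show the leaf flat on the base, the pin's shoulder on the leaf and the knob still in the fingers. The spare pin is in its block and the other bench items look unmoved. Force is steady at 24 N down, so I'm handing in.

```bash
python3 -c "
from h import *
print(ctrl.close_job()); pinchk()"
```

```text
the job is handed in; nothing more can be done
None
the job is handed in; nothing more can be done
```

I lowered the leaf by its bar onto the strap and released it at about 0.09 rad. I then pushed the steel ridged pin from the block through the leaf into the base and handed in at 15.7 s, still gripping and pressing. The hand-in gave no verdict.

**Last checks**
- **Pin depth:** the tip works out at about 9.8 mm above the bench, against 10 mm when home. This assumes the knob did not slip in the grip.
- **Jig shut:** the push built up gradually to about 6 N against the spring. It then jumped to a steady 24 N at the expected depth, which points to the hard stop.
- **Grip:** the opening stayed at 25 mm on the 26 mm knob, with the grip set to 55 N.
- **Bench:** in the last pictures the leaf looks level, the spare pin is still in its block, and the other tools look unmoved by eye; I did not measure them.

**Not settled or in disagreement**
- **Side load:** about 10 N of side load stayed on the pin. An attempt to ease it barely changed it.
- **Camera readings:** the wrist camera and the fixed cameras disagreed by 2 to 5 mm on the knob and 2 to 3 mm on the hole. I lined the pin up by comparing tip and hole in the same wrist picture, then by feel.
- **Strap and final leaf angle:** both are hidden under the leaf and the hand. I inferred them from the pin depth and force and did not measure them.

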